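Find the two gaps in a partitioned carton by touch and fill them

ROBOT

A 7-joint arm with a two-finger parallel gripper is mounted at the origin on the work surface. World frame = base frame: x ahead of the robot, y to its left, z up, the work surface at z = 0. Lengths are in mm, angles in degrees, forces in N, time in s.
With the tool pointing down it reaches from about 425 to 875 mm from the base axis. Payload 4.7 kg.
Tool frame: the origin (TCP) lies on the mounting face of the last link; the fingertips stand 173 mm ahead of it and the grasp point (between the pads) lies 155 mm ahead of it; z points along the fingers, x is the direction in which the jaws open and shut, and the axes are right-handed (so a half turn about z gives the same grasp; the last joint's range is limited). The gripper opens to 85 mm and grips with 20 to 120 N. Pads are 22 mm wide; open, the fingers measure 114 mm over their backs; the gripper's body (76 mm by 85 mm) begins 54 mm behind the grasp point. The pads swing forward as they close: fully open they stand 13 mm farther back than shut.
Start: joints at [-63.02, 18.392, -4.016, 83.108, 1.295, 78.541, -3.26], TCP at [286.716, 583.353, 404.749] pointing down, gripper open.
Joint ranges: [-163.93, 163.93], [-17.29, 119.83], [-79.2, 71.16], [3.27, 140.29], [-89.18, 269.18], [5.43, 117.66], [-154.24, 154.24]. Speed limits (degrees/s): [147.25, 147.25, 180, 180, 180, 180, 180].

INTERFACE

Orientations are given as a 3x3 rotation matrix whose columns are the frame's x, y, z axes.
In Python, from workcell import arm gives the robot as it stands.
- The arm moves only by the tool arm_command, never from a script. Its argument "deltas" is a list of rows, each an object with "slide": the shift along the tool's x, y, z in cm, a list of three; "yaw": the turn about the tool's z in rad. In form: [{"slide": [tx, ty, tz], "yaw": yaw}, ...]. A call has 1 to 20 rows; each row is the pose to reach, as a shift and turn from the pose commanded when the call began, along the tool's axes at that moment; what a row does not reach only later rows make up. A row lasts 1/12 s, in which the tool goes at most 41.7 mm and 7.16 degrees, less where a joint would pass 70% of its speed; a pose out of reach is approached as far as the arm can. A call with a gripper value outside its range is refused whole. "hand" is the finger opening in cm, from 0 to 8.54, set as the call begins (left out, the last holds). The fingers move at their own pace and stop on an object; "squeeze" is the grip in N (left out, the last holds). Time passes only in rows, so rows that repeat a pose let the fingers close. It gives the time, the measured TCP pose, the force and the opening at its end, in the units of the state.
- arm.get_state(): the state, without advancing time (a new reading comes with each control period).
- arm.get_image(name): name is "scene" or "top" or "wrist"; returns a dict with "frame" (400x640x3 uint8, red, green, blue), "range_z" (400x640 float32, mm along the optical axis (not along the pixel's ray), 0 where there is no reading), "fx", "fy", "cx", "cy" (pixels), "rvec" (rotation vector, rad) and "tvec" (3), from world to camera coordinates, as OpenCV has them; the wrist camera has in their place "hand_eye" (4x4, takes a point from camera to tool coordinates, whose origin is the TCP and whose axes are the tool frame's). Camera axes: x right, y down, z forward; pixel columns grow to the right and rows downward; lengths in mm; the calibration is good to about 2 mm. A picture is of the moment at which its call begins: read the wrist's pose just before it.
- arm.finish_job(): hands the job in, once; it reports no verdict.
The state is a dict: "time": time; "joints": joint angles; "joint_vel": joint speeds; "joint_efforts": joint torques, N m; "ee_pos": TCP position; "ee_rot": TCP orientation; "wrist_force": force on the tool from outside, world axes, zero at the start; "ft_torque": the same for the moment, N m; "grip_width": opening from 0.0 (shut) to 1.0 (fully open).
Only numpy, scipy, OpenCV 4.12 (cv2) and the standard library are available. Lean on these libraries where they do the work, as an engineer would, in place of code of your own. Each camera call takes 0.05 s, during which the arm holds its last target. There are 200 camera calls.

TASK

Two tall boxes of springs, just weighed, stand on the counting scale: pack them upright into the partitioned carton beside it, one in the empty cell of each row, standing right down on the carton's floor. The other two cells in each row already hold a short box of the same plain card, deep below the rim where it is hard to see, so feel your way down into the cells gently, without dropping, ramming or crushing anything, and never leave a tall box standing on a short one or the lid will not go on. Leave the tape, the weight and the sample spring where they are.

Things in the scene. Friction and masses are not known exactly. Their poses are not given: they have to be found in the camera images.
- carton: Open kraft carton base with slotted card partition, fixed; 138 (x) x 150 (y) x 74 mm high. Origin: centre of underside, z up. Floor 4 mm thick, cells 70 mm deep, outer walls 5 mm, partition 4 mm, all to one rim. Front row (x = -33 mm) and back row (x = +33 mm), each of 3 cells at y = 48, 0, -48 mm, 62 (x) x 44 (y) mm inside. In each row two cells, at random, hold a short box and one is empty.
- front_left (a point): Centre of the mouth (at rim height, 74 mm above the bench) of the left cell of the front row; left is towards the carton's +y. Axes as the carton's. The cell, 70 mm deep, is either empty or holds a loose plain card box 50 x 36 x 24 mm whose top lies 46 mm below the rim.
- front_middle (a point): Centre of the mouth (at rim height, 74 mm above the bench) of the middle cell of the front row; left is towards the carton's +y. Axes as the carton's. The cell, 70 mm deep, is either empty or holds a loose plain card box 50 x 36 x 24 mm whose top lies 46 mm below the rim.
- front_right (a point): Centre of the mouth (at rim height, 74 mm above the bench) of the right cell of the front row; left is towards the carton's +y. Axes as the carton's. The cell, 70 mm deep, is either empty or holds a loose plain card box 50 x 36 x 24 mm whose top lies 46 mm below the rim.
- back_left (a point): Centre of the mouth (at rim height, 74 mm above the bench) of the left cell of the back row; left is towards the carton's +y. Axes as the carton's. The cell, 70 mm deep, is either empty or holds a loose plain card box 50 x 36 x 24 mm whose top lies 46 mm below the rim.
- back_middle (a point): Centre of the mouth (at rim height, 74 mm above the bench) of the middle cell of the back row; left is towards the carton's +y. Axes as the carton's. The cell, 70 mm deep, is either empty or holds a loose plain card box 50 x 36 x 24 mm whose top lies 46 mm below the rim.
- back_right (a point): Centre of the mouth (at rim height, 74 mm above the bench) of the right cell of the back row; left is towards the carton's +y. Axes as the carton's. The cell, 70 mm deep, is either empty or holds a loose plain card box 50 x 36 x 24 mm whose top lies 46 mm below the rim.
- box_a_mid (a point): Centre of the tall kraft box on the left part of the pan: rigid, 50 mm (its x) x 36 mm (its y) x 120 mm high, 0.23 to 0.45 kg. Origin half-way up, z up. It fits a cell with 6 mm (x) and 4 mm (y) to spare each side, its x along the carton's x (either way round), and then stands 50 mm above the rim; on a short box it would stand 74 mm above it.
- box_b_mid (a point): Centre of the tall kraft box on the right part of the pan: rigid, 50 mm (its x) x 36 mm (its y) x 120 mm high, 0.23 to 0.45 kg. Origin half-way up, z up. It fits a cell with 6 mm (x) and 4 mm (y) to spare each side, its x along the carton's x (either way round), and then stands 50 mm above the rim; on a short box it would stand 74 mm above it.
- scale: Grey counting scale, fixed. Origin under the centre of its pan, on the bench. Flat steel pan 230 mm (x) by 296 mm (y), top 100 mm above the bench (rigid, does not sink); a sloping keypad console reaches to x = -222 mm on the robot's side.
- tape: Roll of tape lying flat, 92 mm across, 48 mm high; origin at its underside centre. Bystander.
- weight: Steel calibration weight, 38 mm across, 68 mm high with a knob on top; origin at its underside centre. Bystander.
- spring: Sample tension spring lying on the bench, 18 mm thick, about 116 mm long along its x with its end loops; origin on the bench under its middle. Bystander.

How it is judged (in metres and radians):
At the end, for the whole second after the job is handed in: Both tall boxes stand in cells of the carton, on its floor (box centre 55 to 72 mm above the carton's underside; 64 mm when seated), upright within 0.12 rad, released and at rest (z of box_a_mid in the frame of carton between 0.055 and 0.072 m and x of box_a_mid in the frame of carton between -0.064 and 0.064 m and y of box_a_mid in the frame of carton between -0.07 and 0.07 m and angle between each of box_a_mid, box_b_mid's own z axis and vertical below 0.12 rad and linear speed of each of box_a, box_b below 0.02 m/s and z of box_b_mid in the frame of carton between 0.055 and 0.072 m and x of box_b_mid in the frame of carton between -0.064 and 0.064 m and y of box_b_mid in the frame of carton between -0.07 and 0.07 m); the robot touches nothing.
It fails at once if the carton or what is in it is rammed or crushed: total force on the carton, weight of its contents included, above 150 N (contact force between carton and anything else above 150 N).
It fails at once if a tall box is dropped: it falls out of the fingers at more than 0.7 m/s (a fall of about 25 mm) ((linear speed of box_a above 0.7 m/s and contact force between the fingers and box_a below 0.2 N) or (linear speed of box_b above 0.7 m/s and contact force between the fingers and box_b below 0.2 N)).
It fails at once if the tape, the weight or the sample spring is shifted more than 30 mm (distance of any of tape, weight, spring from where it was at the start of the episode above 0.03 m).
It also fails if it takes over 64 s, if anything falls off the work surface, if the arm or the gripper's body presses on something with over 40 N, if the wrist force passes 120 N, or if a joint passes its speed limit or range.

## Working session

There is one attempt and no reset: what is moved stays moved. The work goes in short steps, Python scripts to look and compute and a tool call to move; the robot and the scene stay as the last step left them, time stands still between calls to the robot, and variables do not carry over. Pictures are saved under pics/ and viewed, about 8 in all and at most 12, crops included, and the job is handed in when it is done.

Besides the shell and the picture viewer there is one more tool, called as a command line: name --argument value ..., lists and objects as JSON in quotes. arm_command: Moves the arm, as the interface text tells. Its arguments: {"type":"object","properties":{"deltas":{"type":"array"},"hand":{"type":"number"},"squeeze":{"type":"number"}},"required":["deltas"]}

```bash
mkdir -p pics; cat > h.py <<'E'
import numpy as np, cv2
from workcell import arm
def grab(n):
    s=arm.get_state(); d=arm.get_image(n)
    K=np.array([[d['fx'],0,d['cx']],[0,d['fy'],d['cy']],[0,0,1]])
    if 'hand_eye' in d:
        H=np.array(d['hand_eye']); R0=np.array(s['ee_rot']); R=R0@H[:3,:3]; c=R0@H[:3,3]+np.array(s['ee_pos'])
    else:
        Rw=cv2.Rodrigues(np.array(d['rvec'],float))[0]; R=Rw.T; c=-R@np.array(d['tvec'],float).ravel()
    im=d['frame']; Z=d['range_z']
    v,u=np.mgrid[:400,:640]
    P=np.stack([(u-K[0,2])/K[0,0]*Z,(v-K[1,2])/K[1,1]*Z,Z],-1)@R.T+c
    P[Z<=0]=np.nan
    return im,P,K,R,c
def save(n,im,s=1): cv2.imwrite('pics/'+n,cv2.resize(im[...,::-1],None,fx=s,fy=s))
E
python3 - <<'E'
from h import *
s=arm.get_state(); print(s)
for n in('top','scene'):
    im,P,K,R,c=grab(n); save(n+'0.png',im,1.25); np.savez(n+'.npz',im=im,P=P); print(n,c.round(),R.round(2).tolist(),K[0,0])
E
```

```text
{'time': 0.0, 'joints': array([-63.02160002,  18.4387206 ,  -4.01692835,  83.17508726,
         1.29431732,  78.53888391,  -3.26074574]), 'joint_vel': array([ 0.01255327,  0.04786064,  0.04095511,  0.06374497,  0.04326983,
        0.0311441 , -0.00153754]), 'joint_efforts': array([ 3.76353557e-05, -4.93585289e+01, -3.82313021e-01, -3.14327288e+01,
        1.29416192e-02,  1.14125165e-02, -1.01870623e-05]), 'ee_pos': array([286.60418726, 583.17637496, 403.62557811]), 'ee_rot': array([[ 4.41007127e-01,  8.97503283e-01, -7.55846208e-04],
       [ 8.97501641e-01, -4.41007768e-01, -1.71875991e-03],
       [-1.87592671e-03,  7.96121558e-05, -9.99998237e-01]]), 'wrist_force': array([-0.91577101, -0.05469283,  0.61272948]), 'ft_torque': array([-0.01068117,  0.01279979,  0.00681373]), 'grip_width': 0.9990768223606673}
top [ 485.   66. 1348.] [[0.02, -0.99, 0.14], [-1.0, -0.02, -0.03], [0.03, -0.13, -0.99]] 409.56227982047744
scene [1057.  763. 1032.] [[-0.86, 0.37, -0.34], [0.5, 0.64, -0.58], [-0.0, -0.67, -0.74]] 396.4600320659571
```

View pics/top0.png

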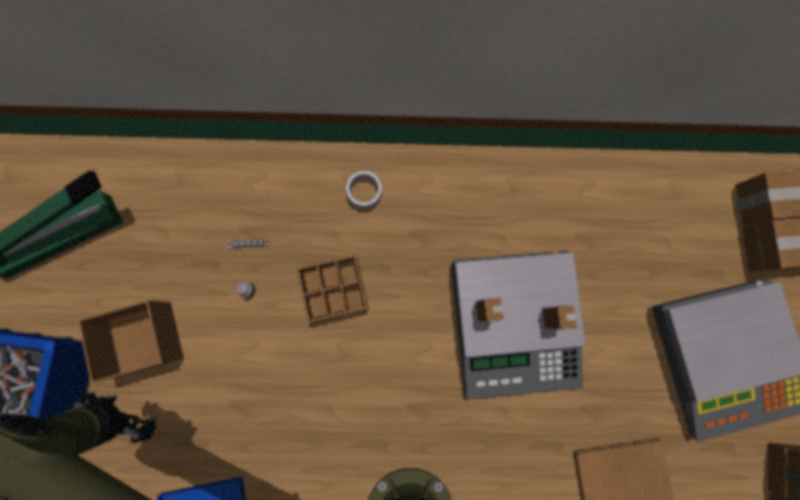

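View pics/scene0.png

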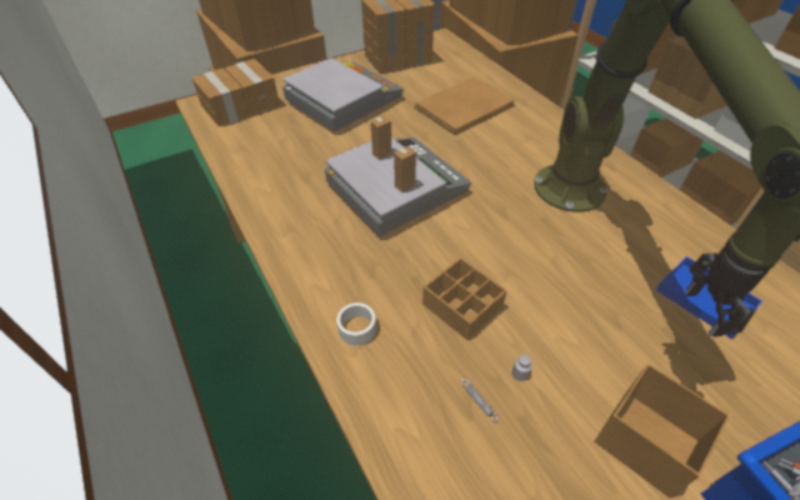

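The top view shows the carton at about (333,291), the boxes on the scale at (490,310) and (560,318), the tape at (364,190), the spring at (247,244) and the weight at (246,290). Next I measure them from the range data.

```bash
python3 - <<'E'
from h import *
d=np.load('top.npz'); P=d['P']
def reg(n,u0,u1,v0,v1,z0,z1):
    Q=P[int(v0/1.25):int(v1/1.25),int(u0/1.25):int(u1/1.25)].reshape(-1,3)
    Q=Q[(Q[:,2]>z0)&(Q[:,2]<z1)]
    r=cv2.minAreaRect(Q[:,:2].astype(np.float32)); print(n,len(Q),np.round(r[0],1),np.round(r[1],1),round(r[2],1),'zmed',np.median(Q[:,2]).round(1))
reg('carton',280,385,240,340,62,90)
reg('boxA',465,520,280,340,205,235)
reg('boxB',530,600,285,345,205,235)
reg('pan',440,600,245,370,92,108)
reg('tape',335,395,160,220,35,60)
reg('weight',228,262,275,305,20,90)
reg('spring',220,275,232,255,8,30)
# depth in cells
Q=P[int(240/1.25):int(340/1.25),int(280/1.25):int(385/1.25)]
print(Q[::3,::3,2].round().astype(int))
E
```

```text
carton 548 [554.5 203.9] [138.1 152.1] 14.1 zmed 73.3
boxA 256 [ 505.9 -168.7] [49.6 37.1] 7.2 zmed 219.6
boxB 268 [ 491.2 -331.3] [50.  37.2] 7.2 zmed 219.7
pan 6413 [ 522.4 -259.5] [230.3 297.4] 6.1 zmed 100.1
tape 235 [816.  132.8] [90.1 88.1] 1.5 zmed 47.4
weight 134 [549.5 422.6] [31.1 36.2] 78.0 zmed 49.2
spring 150 [671.2 440.1] [124.5  34.4] 82.3 zmed 15.5
[[                   1                    3                   -2
                    -1                    0                   -1
                     8                    1                   -1
                     0                    1                   -2
                    -1                    2                   -2
                     2                   -1                    4
                    -2                   -2                    3
                     5                   -2                    7
                     6                   -1                   -3
                     2]
 [                  -2                    2                   -2
                    -2                    2                
[... 15071 characters left out ...]
    2
                     3]
 [                  -3                   -2                    0
                    -2                    3                    4
                    -3                    1                    2
                    -3                   -2                    1
                     5                   -3                   -3
                     2                   -2                    1
                     1                   -1                    0
                    -1                    2                    2
                     3                    8                   -1
                    -1]]<stdin>:16: RuntimeWarning: invalid value encountered in cast
```

The depth map shows a floor level of about 4 mm only in the right cell of each row. The other four read about 28 mm, the top of a short box. The targets are therefore back_right and front_right, and I'll confirm them by feel. Next is the move helper.

```bash
cat > mv.py <<'E'
import sys,numpy as np
# args: commanded x y z ang(tool x dir, deg)  target x y z ang -> slide cm, yaw rad
x,y,z,a,X,Y,Z,A=map(float,sys.argv[1:]); a,A=np.radians([a,A])
d=np.array([X-x,Y-y]); t=[d@[np.cos(a),np.sin(a)],d@[np.sin(a),-np.cos(a)],z-Z]
print('slide',np.round(np.array(t)/10,2),'yaw',round(a-A,3))
E
python3 mv.py 286.7 583.4 404.7 63.83 505.9 -168.7 450 97.2
python3 mv.py 505.9 -168.7 450 97.2 505.9 -168.7 350 97.2
python3 mv.py 505.9 -168.7 450 97.2 598.2 165.3 450 104.1
```

```text
slide [-57.83  52.84  -4.53] yaw -0.582
slide [ 0.  0. 10.] yaw 0.0
slide [31.98 13.34  0.  ] yaw -0.12
```

arm_command --deltas '[{"slide": [-2, 2, -4.53], "yaw": -0.1}, {"slide": [-57.83, 52.84, -4.53], "yaw": -0.582}, {"slide": [-57.83, 52.84, -4.53], "yaw": -0.582}, {"slide": [-57.83, 52.84, -4.53], "yaw": -0.582}, {"slide": [-57.83, 52.84, -4.53], "yaw": -0.582}, {"slide": [-57.83, 52.84, -4.53], "yaw": -0.582}, {"slide": [-57.83, 52.84, -4.53], "yaw": -0.582}, {"slide": [-57.83, 52.84, -4.53], "yaw": -0.582}, {"slide": [-57.83, 52.84, -4.53], "yaw": -0.582}, {"slide": [-57.83, 52.84, -4.53], "yaw": -0.582}, {"slide": [-57.83, 52.84, -4.53], "yaw": -0.582}, {"slide": [-57.83, 52.84, -4.53], "yaw": -0.582}, {"slide": [-57.83, 52.84, -4.53], "yaw": -0.582}, {"slide": [-57.83, 52.84, -4.53], "yaw": -0.582}, {"slide": [-57.83, 52.84, -4.53], "yaw": -0.582}, {"slide": [-57.83, 52.84, -4.53], "yaw": -0.582}, {"slide": [-57.83, 52.84, -4.53], "yaw": -0.582}, {"slide": [-57.83, 52.84, -4.53], "yaw": -0.582}, {"slide": [-57.83, 52.84, -4.53], "yaw": -0.582}, {"slide": [-57.83, 52.84, -4.53], "yaw": -0.582}]'

```text
time: 1.77
ee_pos: [505.3, -175.6, 450.2]
ee_rot: [[-0.116, 0.993, 0.001], [0.993, 0.116, -0.004], [-0.004, 0.0, -1.0]]
wrist_force: [-1.0, 0.0, -0.1]
grip_width: 1.001
```

arm_command --deltas '[{"slide": [0, 0, 0], "yaw": 0}, {"slide": [0, 0, 0], "yaw": 0}, {"slide": [0, 0, 0], "yaw": 0}, {"slide": [0, 0, 0], "yaw": 0}]'

```text
time: 2.1
ee_pos: [506.0, -166.8, 449.8]
ee_rot: [[-0.128, 0.992, -0.0], [0.992, 0.128, 0.001], [0.001, -0.0, -1.0]]
wrist_force: [-0.3, -0.2, -1.1]
grip_width: 0.999
```

```bash
python3 - <<'E'
from h import *
s=arm.get_state(); print(s['ee_pos'],np.degrees(np.arctan2(s['ee_rot'][1,0],s['ee_rot'][0,0])),s['joints'].round(0))
im,P,K,R,c=grab('wrist'); save('w1.png',im)
m=(P[...,2]>205)&(P[...,2]<235)
n,l,st,ce=cv2.connectedComponentsWithStats(m.astype(np.uint8))
for i in range(1,n):
    if st[i,4]<300: continue
    r=cv2.minAreaRect(P[l==i][:,:2].astype(np.float32)); print(st[i,4],r)
E
```

```text
[ 505.96888628 -166.80975386  449.77414216] 97.3545575955939 [-21.   3.  38.  97.  -2.  81. 115.]
4522 ((489.9909362792969, -331.5962219238281), (49.867897033691406, 38.317169189453125), 7.0820512771606445)
3245 ((504.5287170410156, -169.211669921875), (49.98274612426758, 36.11984634399414), 8.121916770935059)
```

View pics/w1.png

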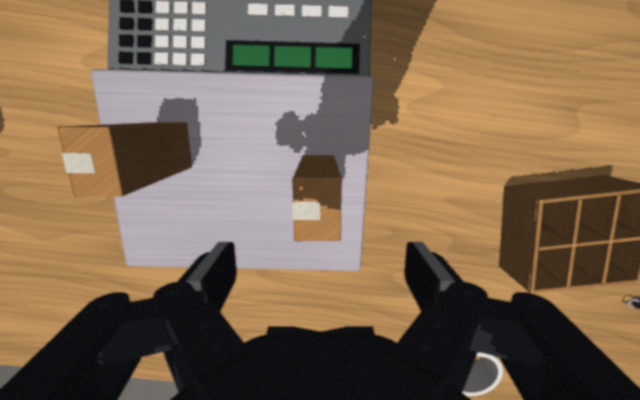

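The wrist view shows box A centred between the fingers near (317,225) and box B at (90,160). The positions agree with the top view to 1–2 mm. I descend and grip.

arm_command --deltas '[{"slide": [0, 0, 1.5], "yaw": 0}, {"slide": [0, 0, 4], "yaw": 0}, {"slide": [0, 0, 6.5], "yaw": 0}, {"slide": [0, 0, 8.5], "yaw": 0}, {"slide": [0, 0, 9.6], "yaw": 0}, {"slide": [0, 0, 10], "yaw": 0}, {"slide": [0, 0, 10], "yaw": 0}, {"slide": [0, 0, 10], "yaw": 0}]'

```text
time: 2.82
ee_pos: [506.3, -168.5, 351.1]
ee_rot: [[-0.126, 0.992, 0.002], [0.992, 0.126, -0.0], [-0.0, 0.002, -1.0]]
wrist_force: [-1.4, -1.3, 0.2]
grip_width: 1.003
```

arm_command --deltas '[{"slide": [0, 0, 0], "yaw": 0}, {"slide": [0, 0, 0], "yaw": 0}, {"slide": [0, 0, 0], "yaw": 0}, {"slide": [0, 0, 0], "yaw": 0}, {"slide": [0, 0, 0], "yaw": 0}, {"slide": [0, 0, 0], "yaw": 0}, {"slide": [0, 0, 0], "yaw": 0}, {"slide": [0, 0, 0], "yaw": 0}, {"slide": [0, 0, 0], "yaw": 0}, {"slide": [0, 0, 0], "yaw": 0}]' --hand 2.5 --squeeze 50

```text
time: 3.65
ee_pos: [506.1, -168.9, 350.7]
ee_rot: [[-0.125, 0.992, 0.001], [0.992, 0.125, -0.0], [-0.0, 0.001, -1.0]]
wrist_force: [-0.1, 0.3, 6.1]
grip_width: 0.417
```

arm_command --deltas '[{"slide": [0, 0, -0.5], "yaw": 0}, {"slide": [0, 0, -1.5], "yaw": 0}, {"slide": [0, 0, -3], "yaw": 0}, {"slide": [0, 0, -5], "yaw": 0}, {"slide": [0, 0, -7], "yaw": 0}, {"slide": [0, 0, -9], "yaw": 0}, {"slide": [0, 0, -10], "yaw": 0}, {"slide": [0, 0, -10], "yaw": 0}, {"slide": [0, 0, -10], "yaw": 0}]' --hand 2.5

```text
time: 4.4
ee_pos: [505.7, -168.6, 449.5]
ee_rot: [[-0.125, 0.992, -0.0], [0.992, 0.125, 0.0], [0.0, -0.0, -1.0]]
wrist_force: [0.3, 0.6, -4.7]
grip_width: 0.416
```

```bash
python3 - <<'E'
from h import *
s=arm.get_state(); print(s['ee_pos'],s['wrist_force'],s['grip_width'],np.degrees(np.arctan2(s['ee_rot'][1,0],s['ee_rot'][0,0])),s['joints'].round(0))
E
```

```text
[ 505.72643492 -168.59659995  449.54285416] [ 0.25922368  0.62782984 -4.72413355] 0.4164423498584125 97.18339603439752 [-21.   3.  38.  97.  -2.  81. 115.]
```

arm_command --deltas '[{"slide": [0.6, 0.25, 0], "yaw": 0}, {"slide": [2, 0.83, 0], "yaw": -0.01}, {"slide": [4.2, 1.75, 0], "yaw": -0.02}, {"slide": [7, 2.92, 0], "yaw": -0.03}, {"slide": [10, 4.17, 0], "yaw": -0.04}, {"slide": [13, 5.42, 0], "yaw": -0.05}, {"slide": [16, 6.67, 0], "yaw": -0.06}, {"slide": [19, 7.92, 0], "yaw": -0.07}, {"slide": [22, 9.17, 0], "yaw": -0.08}, {"slide": [25, 10.42, 0], "yaw": -0.09}, {"slide": [27.8, 11.59, 0], "yaw": -0.1}, {"slide": [30, 12.51, 0], "yaw": -0.11}, {"slide": [31.4, 13.1, 0], "yaw": -0.12}, {"slide": [31.98, 13.34, 0], "yaw": -0.12}, {"slide": [31.98, 13.34, 0], "yaw": -0.12}, {"slide": [31.98, 13.34, 0], "yaw": -0.12}, {"slide": [31.98, 13.34, 0], "yaw": -0.12}, {"slide": [31.98, 13.34, 0], "yaw": -0.12}]'

```text
time: 5.9
ee_pos: [598.3, 163.0, 450.4]
ee_rot: [[-0.24, 0.971, 0.0], [0.971, 0.24, -0.0], [-0.0, 0.0, -1.0]]
wrist_force: [0.1, 0.4, -4.4]
grip_width: 0.416
```

```bash
python3 - <<'E'
from h import *
s=arm.get_state(); print(s['ee_pos'],s['wrist_force'],np.degrees(np.arctan2(s['ee_rot'][1,0],s['ee_rot'][0,0])))
im,P,K,R,c=grab('wrist'); save('w2.png',im)
m=(P[...,2]>62)&(P[...,2]<85)&(abs(P[...,0]-555)<110)&(abs(P[...,1]-204)<110)
print(m.sum(),cv2.minAreaRect(P[m][:,:2].astype(np.float32)))
np.savez('w2.npz',im=im,P=P)
im,P,K,R,c=grab('top')
m=(P[...,2]>265)&(P[...,2]<330)&(abs(P[...,0]-598)<60)&(abs(P[...,1]-165)<60)
q=P[m]; print(m.sum(), q.min(0) if len(q) else 0, q.max(0) if len(q) else 0)
E
```

```text
[598.34529124 162.95015429 450.40090553] [ 0.11333891  0.39987823 -4.36930785] 103.85963490034177
3578 ((552.995361328125, 204.54644775390625), (137.35635375976562, 151.83673095703125), 14.190360069274902)
4 [598.63065741 115.7233097  325.33355928] [601.24184312 130.78685167 329.54738326]
```

View pics/w2.png

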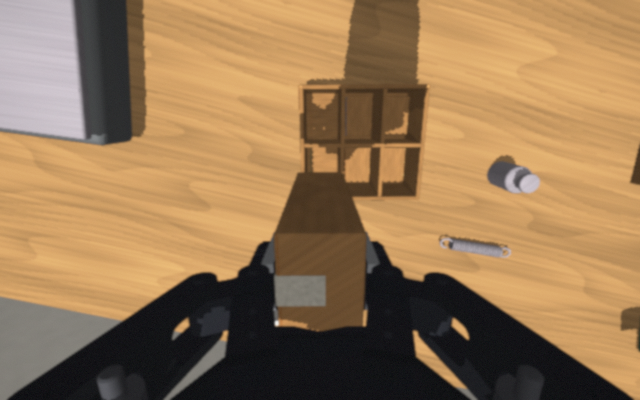

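The wrist view, with image-left at −y, shows box A held squarely in front of the carton. The front-right cell's mouth is at (322,115), and the back-right cell lies under the box at about (322,165). The carton pose agrees to about 1.5 mm. I lower to just above the rim.

arm_command --deltas '[{"slide": [0, 0, 1], "yaw": 0}, {"slide": [0, 0, 3], "yaw": 0}, {"slide": [0, 0, 5.5], "yaw": 0}, {"slide": [0, 0, 8], "yaw": 0}, {"slide": [0, 0, 9.8], "yaw": 0}, {"slide": [0, 0, 10.5], "yaw": 0}, {"slide": [0, 0, 10.5], "yaw": 0}, {"slide": [0, 0, 10.5], "yaw": 0}, {"slide": [0, 0, 10.5], "yaw": 0}, {"slide": [0, 0, 10.5], "yaw": 0}]'

```text
time: 6.83
ee_pos: [598.9, 165.3, 346.9]
ee_rot: [[-0.243, 0.97, 0.003], [0.97, 0.243, 0.001], [0.0, 0.003, -1.0]]
wrist_force: [-0.2, -0.5, -3.0]
grip_width: 0.42
```

```bash
python3 - <<'E'
from h import *
s=arm.get_state(); print(s['ee_pos'],s['wrist_force'],np.degrees(np.arctan2(s['ee_rot'][1,0],s['ee_rot'][0,0])))
im,P,K,R,c=grab('wrist'); save('w3.png',im)
im,P,K,R,c=grab('scene'); save('s3.png',im[170:310,310:450],4)
E
```

```text
[598.89418932 165.28199779 346.85529077] [-0.15174989 -0.47788746 -2.99559183] 104.0460914777501
```

View pics/w3.png

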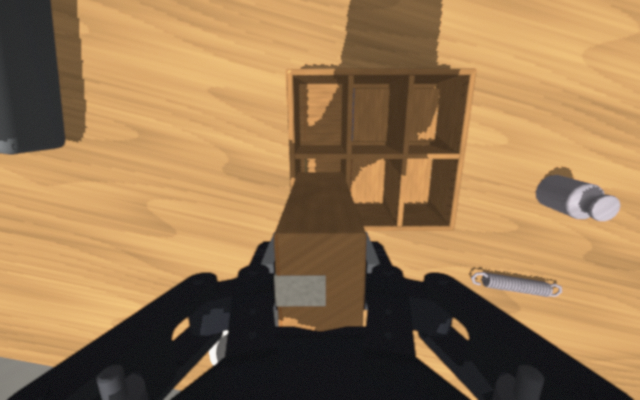

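View pics/s3.png

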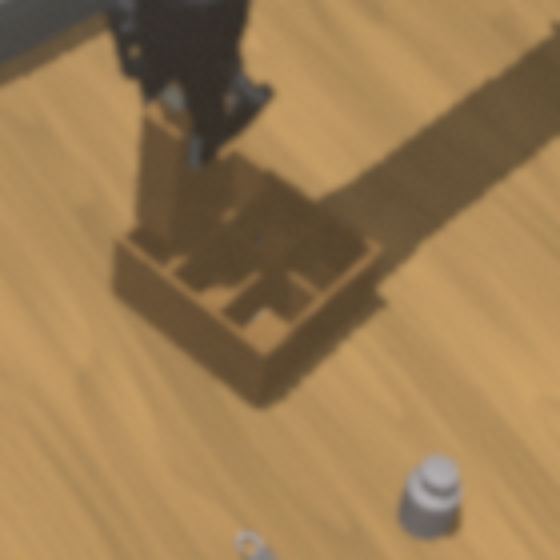

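Both views show the box over the back-right cell, parallel to the partition. I now feel down past the rim, in small steps.

arm_command --deltas '[{"slide": [0, 0, 0.5], "yaw": 0}, {"slide": [0, 0, 1.0], "yaw": 0}, {"slide": [0, 0, 1.5], "yaw": 0}, {"slide": [0, 0, 1.9], "yaw": 0}, {"slide": [0, 0, 2.3], "yaw": 0}, {"slide": [0, 0, 2.6], "yaw": 0}, {"slide": [0, 0, 2.6], "yaw": 0}, {"slide": [0, 0, 2.6], "yaw": 0}]'

```text
time: 7.6
ee_pos: [598.3, 165.2, 318.8]
ee_rot: [[-0.243, 0.97, -0.0], [0.97, 0.243, -0.0], [-0.0, -0.0, -1.0]]
wrist_force: [1.5, 0.0, -4.3]
grip_width: 0.414
```

arm_command --deltas '[{"slide": [0, 0, 0.5], "yaw": 0}, {"slide": [0, 0, 1.0], "yaw": 0}, {"slide": [0, 0, 1.5], "yaw": 0}, {"slide": [0, 0, 2.0], "yaw": 0}, {"slide": [0, 0, 2.5], "yaw": 0}, {"slide": [0, 0, 3.0], "yaw": 0}, {"slide": [0, 0, 3.4], "yaw": 0}, {"slide": [0, 0, 3.4], "yaw": 0}, {"slide": [0, 0, 3.4], "yaw": 0}]'

```text
time: 8.35
ee_pos: [598.2, 165.2, 284.7]
ee_rot: [[-0.243, 0.97, -0.0], [0.97, 0.243, -0.0], [-0.0, -0.001, -1.0]]
wrist_force: [0.1, 0.8, -4.2]
grip_width: 0.419
```

arm_command --deltas '[{"slide": [0, 0, 0.3], "yaw": 0}, {"slide": [0, 0, 0.6], "yaw": 0}, {"slide": [0, 0, 0.9], "yaw": 0}, {"slide": [0, 0, 1.2], "yaw": 0}, {"slide": [0, 0, 1.2], "yaw": 0}, {"slide": [0, 0, 1.2], "yaw": 0}]'

```text
time: 8.85
ee_pos: [598.2, 165.3, 272.7]
ee_rot: [[-0.243, 0.97, -0.001], [0.97, 0.243, -0.0], [-0.0, -0.001, -1.0]]
wrist_force: [0.3, 0.3, -4.4]
grip_width: 0.413
```

I'm past the short-box level, so the cell is empty. On down to the floor.

arm_command --deltas '[{"slide": [0, 0, 0.4], "yaw": 0}, {"slide": [0, 0, 0.8], "yaw": 0}, {"slide": [0, 0, 1.2], "yaw": 0}, {"slide": [0, 0, 1.5], "yaw": 0}, {"slide": [0, 0, 1.6], "yaw": 0}, {"slide": [0, 0, 1.6], "yaw": 0}]'

```text
time: 9.35
ee_pos: [598.1, 165.2, 256.5]
ee_rot: [[-0.243, 0.97, -0.001], [0.97, 0.243, -0.0], [-0.0, -0.001, -1.0]]
wrist_force: [0.6, 0.9, -4.8]
grip_width: 0.416
```

arm_command --deltas '[{"slide": [0, 0, 0.1], "yaw": 0}, {"slide": [0, 0, 0.2], "yaw": 0}, {"slide": [0, 0, 0.25], "yaw": 0}, {"slide": [0, 0, 0.25], "yaw": 0}, {"slide": [0, 0, 0.25], "yaw": 0}]'

```text
time: 9.77
ee_pos: [598.4, 165.3, 254.8]
ee_rot: [[-0.243, 0.97, 0.0], [0.97, 0.243, 0.0], [0.0, 0.0, -1.0]]
wrist_force: [-0.6, 0.8, -3.4]
grip_width: 0.417
```

arm_command --deltas '[{"slide": [0, 0, 0.05], "yaw": 0}, {"slide": [0, 0, 0.1], "yaw": 0}, {"slide": [0, 0, 0.15], "yaw": 0}, {"slide": [0, 0, 0.15], "yaw": 0}, {"slide": [0, 0, 0.15], "yaw": 0}]'

```text
time: 10.18
ee_pos: [598.5, 165.2, 254.7]
ee_rot: [[-0.243, 0.97, 0.001], [0.97, 0.243, 0.001], [0.001, 0.001, -1.0]]
wrist_force: [-4.1, -1.3, 6.6]
grip_width: 0.413
```

The floor is felt at 254.7 mm (predicted 254). I release and rise.

arm_command --deltas '[{"slide": [0, 0, 0], "yaw": 0}, {"slide": [0, 0, 0], "yaw": 0}, {"slide": [0, 0, 0], "yaw": 0}, {"slide": [0, 0, 0], "yaw": 0}, {"slide": [0, 0, 0], "yaw": 0}, {"slide": [0, 0, 0], "yaw": 0}]' --hand 6.5

```text
time: 10.68
ee_pos: [598.3, 165.3, 252.9]
ee_rot: [[-0.243, 0.97, 0.0], [0.97, 0.243, -0.0], [-0.0, 0.0, -1.0]]
wrist_force: [-0.2, 1.2, 0.1]
grip_width: 0.76
```

arm_command --deltas '[{"slide": [0, 0, -0.5], "yaw": 0}, {"slide": [0, 0, -2], "yaw": 0}, {"slide": [0, 0, -4.5], "yaw": 0}, {"slide": [0, 0, -8], "yaw": 0}, {"slide": [0, 0, -12], "yaw": 0}, {"slide": [0, 0, -16], "yaw": 0}, {"slide": [0, 0, -19], "yaw": 0}, {"slide": [0, 0, -19.7], "yaw": 0}, {"slide": [0, 0, -19.7], "yaw": 0}, {"slide": [0, 0, -19.7], "yaw": 0}]'

```text
time: 11.52
ee_pos: [598.1, 165.2, 449.7]
ee_rot: [[-0.243, 0.97, -0.0], [0.97, 0.243, 0.0], [0.0, -0.0, -1.0]]
wrist_force: [-0.0, -0.1, -1.1]
grip_width: 0.767
```

```bash
python3 - <<'E'
from h import *
s=arm.get_state(); print(s['ee_pos'],s['wrist_force'])
im,P,K,R,c=grab('wrist')
m=(P[...,2]>110)&(P[...,2]<160)&(abs(P[...,0]-598)<60)&(abs(P[...,1]-165)<60)
print(m.sum(),cv2.minAreaRect(P[m][:,:2].astype(np.float32)),np.median(P[m][:,2]))
E
# commanded now 598.2 165.3 450 ang 104.08
python3 mv.py 598.2 165.3 450 104.08 490.6 -331.4 450 97.1
```

```text
[598.12176086 165.17314227 449.66610356] [-0.01759103 -0.12051138 -1.06657365]
1582 ((596.8399047851562, 165.40225219726562), (49.566768646240234, 35.944313049316406), 13.983266830444336) 123.6823248895796
slide [-45.56 -22.52   0.  ] yaw 0.122
```

Box A is seated, with its top at 123.7 mm against an expected 124. Now to box B.

arm_command --deltas '[{"slide": [-1, -0.5, 0], "yaw": 0}, {"slide": [-3.6, -1.8, 0], "yaw": 0.01}, {"slide": [-7, -3.5, 0], "yaw": 0.02}, {"slide": [-10.6, -5.2, 0], "yaw": 0.03}, {"slide": [-14.2, -7, 0], "yaw": 0.04}, {"slide": [-17.8, -8.8, 0], "yaw": 0.05}, {"slide": [-21.4, -10.6, 0], "yaw": 0.06}, {"slide": [-25, -12.4, 0], "yaw": 0.07}, {"slide": [-28.6, -14.1, 0], "yaw": 0.08}, {"slide": [-32.2, -15.9, 0], "yaw": 0.09}, {"slide": [-35.8, -17.7, 0], "yaw": 0.1}, {"slide": [-39.4, -19.5, 0], "yaw": 0.11}, {"slide": [-42.6, -21, 0], "yaw": 0.122}, {"slide": [-44.8, -22.1, 0], "yaw": 0.122}, {"slide": [-45.56, -22.52, 0], "yaw": 0.122}, {"slide": [-45.56, -22.52, 0], "yaw": 0.122}, {"slide": [-45.56, -22.52, 0], "yaw": 0.122}, {"slide": [-45.56, -22.52, 0], "yaw": 0.122}, {"slide": [-45.56, -22.52, 0], "yaw": 0.122}]' --hand 8.5

```text
time: 13.15
ee_pos: [491.5, -329.3, 449.6]
ee_rot: [[-0.126, 0.992, -0.0], [0.992, 0.126, 0.001], [0.001, -0.0, -1.0]]
wrist_force: [0.4, -0.1, -0.0]
grip_width: 0.994
```

```bash
python3 - <<'E'
from h import *
s=arm.get_state(); print(s['ee_pos'],s['grip_width'],np.degrees(np.arctan2(s['ee_rot'][1,0],s['ee_rot'][0,0])),s['joints'].round(0))
im,P,K,R,c=grab('wrist')
m=(P[...,2]>205)&(P[...,2]<235)&(abs(P[...,0]-490)<60)&(abs(P[...,1]+331)<60)
print(m.sum(),cv2.minAreaRect(P[m][:,:2].astype(np.float32)))
E
```

```text
[ 491.46987142 -329.32513647  449.56229433] 0.9941498547355953 97.26646170293048 [ -6.  12.  44.  89.  -9.  82. 136.]
3297 ((489.88018798828125, -332.0740051269531), (50.05162811279297, 36.28800582885742), 7.100433826446533)
```

arm_command --deltas '[{"slide": [0, 0, 1.5], "yaw": 0}, {"slide": [0, 0, 4], "yaw": 0}, {"slide": [0, 0, 6.5], "yaw": 0}, {"slide": [0, 0, 8.5], "yaw": 0}, {"slide": [0, 0, 9.6], "yaw": 0}, {"slide": [0, 0, 10], "yaw": 0}, {"slide": [0, 0, 10], "yaw": 0}, {"slide": [0, 0, 10], "yaw": 0}]'

```text
time: 13.87
ee_pos: [490.9, -331.4, 351.1]
ee_rot: [[-0.124, 0.992, 0.001], [0.992, 0.124, -0.001], [-0.001, 0.001, -1.0]]
wrist_force: [-0.9, -0.5, 0.6]
grip_width: 0.999
```

arm_command --deltas '[{"slide": [0, 0, 0], "yaw": 0}, {"slide": [0, 0, 0], "yaw": 0}, {"slide": [0, 0, 0], "yaw": 0}, {"slide": [0, 0, 0], "yaw": 0}, {"slide": [0, 0, 0], "yaw": 0}, {"slide": [0, 0, 0], "yaw": 0}, {"slide": [0, 0, 0], "yaw": 0}, {"slide": [0, 0, 0], "yaw": 0}, {"slide": [0, 0, 0], "yaw": 0}, {"slide": [0, 0, 0], "yaw": 0}]' --hand 2.5 --squeeze 50

```text
time: 14.7
ee_pos: [490.6, -331.7, 350.7]
ee_rot: [[-0.123, 0.992, 0.001], [0.992, 0.123, -0.001], [-0.001, 0.001, -1.0]]
wrist_force: [0.5, -0.2, 6.0]
grip_width: 0.418
```

arm_command --deltas '[{"slide": [0, 0, -0.5], "yaw": 0}, {"slide": [0, 0, -1.5], "yaw": 0}, {"slide": [0, 0, -3], "yaw": 0}, {"slide": [0, 0, -5], "yaw": 0}, {"slide": [0, 0, -7], "yaw": 0}, {"slide": [0, 0, -9], "yaw": 0}, {"slide": [0, 0, -10], "yaw": 0}, {"slide": [0, 0, -10], "yaw": 0}, {"slide": [0, 0, -10], "yaw": 0}]'

```text
time: 15.45
ee_pos: [490.3, -331.3, 449.6]
ee_rot: [[-0.123, 0.992, -0.0], [0.992, 0.123, 0.0], [0.0, -0.0, -1.0]]
wrist_force: [0.0, 0.7, -3.1]
grip_width: 0.414
```

```bash
python3 - <<'E'
from h import *
s=arm.get_state(); print(s['ee_pos'],s['wrist_force'],s['grip_width'])
E
python3 mv.py 490.6 -331.4 450 97.1 533.7 149.9 450 104.1
```

```text
[ 490.34851191 -331.27095328  449.6208689 ] [ 0.00515187  0.72355873 -3.13057844] 0.4140525638115914
slide [47.23 10.23  0.  ] yaw -0.122
```

arm_command --deltas '[{"slide": [0.8, 0.2, 0], "yaw": 0}, {"slide": [3, 0.6, 0], "yaw": -0.01}, {"slide": [6, 1.3, 0], "yaw": -0.02}, {"slide": [9.4, 2, 0], "yaw": -0.03}, {"slide": [12.8, 2.8, 0], "yaw": -0.04}, {"slide": [16.2, 3.5, 0], "yaw": -0.05}, {"slide": [19.6, 4.2, 0], "yaw": -0.06}, {"slide": [23, 5, 0], "yaw": -0.07}, {"slide": [26.4, 5.7, 0], "yaw": -0.08}, {"slide": [29.8, 6.5, 0], "yaw": -0.09}, {"slide": [33.2, 7.2, 0], "yaw": -0.1}, {"slide": [36.6, 7.9, 0], "yaw": -0.11}, {"slide": [40, 8.7, 0], "yaw": -0.12}, {"slide": [43, 9.3, 0], "yaw": -0.122}, {"slide": [45.3, 9.8, 0], "yaw": -0.122}, {"slide": [46.8, 10.1, 0], "yaw": -0.122}, {"slide": [47.23, 10.23, 0], "yaw": -0.122}, {"slide": [47.23, 10.23, 0], "yaw": -0.122}, {"slide": [47.23, 10.23, 0], "yaw": -0.122}, {"slide": [47.23, 10.23, 0], "yaw": -0.122}]'

```text
time: 17.12
ee_pos: [534.1, 147.5, 450.0]
ee_rot: [[-0.239, 0.971, 0.0], [0.971, 0.239, -0.001], [-0.001, -0.0, -1.0]]
wrist_force: [-0.1, -0.1, -1.9]
grip_width: 0.416
```

arm_command --deltas '[{"slide": [0, 0, 1], "yaw": 0}, {"slide": [0, 0, 3], "yaw": 0}, {"slide": [0, 0, 5.5], "yaw": 0}, {"slide": [0, 0, 8], "yaw": 0}, {"slide": [0, 0, 9.8], "yaw": 0}, {"slide": [0, 0, 10.5], "yaw": 0}, {"slide": [0, 0, 10.5], "yaw": 0}, {"slide": [0, 0, 10.5], "yaw": 0}, {"slide": [0, 0, 10.5], "yaw": 0}, {"slide": [0, 0, 10.5], "yaw": 0}]'

```text
time: 17.95
ee_pos: [534.5, 149.8, 346.7]
ee_rot: [[-0.242, 0.97, 0.003], [0.97, 0.242, 0.001], [0.001, 0.003, -1.0]]
wrist_force: [0.2, 0.5, -3.1]
grip_width: 0.416
```

```bash
python3 - <<'E'
from h import *
s=arm.get_state(); print(s['ee_pos'],s['wrist_force'],np.degrees(np.arctan2(s['ee_rot'][1,0],s['ee_rot'][0,0])))
im,P,K,R,c=grab('wrist'); save('w4.png',im)
E
```

```text
[534.52423534 149.83694197 346.67289247] [ 0.19060349  0.45775158 -3.12605781] 104.03301097543796
```

View pics/w4.png

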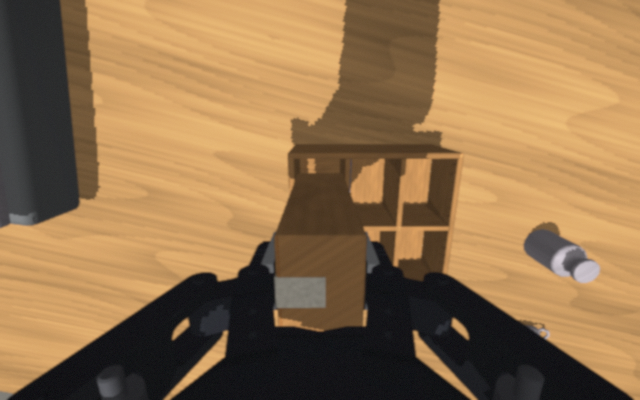

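The view shows box B squarely over the front-right cell, with its lower end at about (322,175). I feel down as before.

arm_command --deltas '[{"slide": [0, 0, 0.5], "yaw": 0}, {"slide": [0, 0, 1.0], "yaw": 0}, {"slide": [0, 0, 1.5], "yaw": 0}, {"slide": [0, 0, 1.9], "yaw": 0}, {"slide": [0, 0, 2.3], "yaw": 0}, {"slide": [0, 0, 2.6], "yaw": 0}, {"slide": [0, 0, 2.6], "yaw": 0}, {"slide": [0, 0, 2.6], "yaw": 0}]'

```text
time: 18.67
ee_pos: [533.9, 149.9, 318.8]
ee_rot: [[-0.243, 0.97, -0.0], [0.97, 0.243, -0.0], [-0.0, -0.0, -1.0]]
wrist_force: [-0.3, -0.3, -3.0]
grip_width: 0.416
```

arm_command --deltas '[{"slide": [0, 0, 0.5], "yaw": 0}, {"slide": [0, 0, 1.0], "yaw": 0}, {"slide": [0, 0, 1.5], "yaw": 0}, {"slide": [0, 0, 2.0], "yaw": 0}, {"slide": [0, 0, 2.5], "yaw": 0}, {"slide": [0, 0, 3.0], "yaw": 0}, {"slide": [0, 0, 3.4], "yaw": 0}, {"slide": [0, 0, 3.4], "yaw": 0}, {"slide": [0, 0, 3.4], "yaw": 0}]'

```text
time: 19.42
ee_pos: [533.9, 149.9, 284.7]
ee_rot: [[-0.243, 0.97, -0.0], [0.97, 0.243, -0.0], [-0.0, -0.0, -1.0]]
wrist_force: [-0.2, -0.7, -2.7]
grip_width: 0.419
```

arm_command --deltas '[{"slide": [0, 0, 0.3], "yaw": 0}, {"slide": [0, 0, 0.6], "yaw": 0}, {"slide": [0, 0, 0.9], "yaw": 0}, {"slide": [0, 0, 1.2], "yaw": 0}, {"slide": [0, 0, 1.2], "yaw": 0}, {"slide": [0, 0, 1.2], "yaw": 0}]'

```text
time: 19.92
ee_pos: [533.8, 149.9, 272.8]
ee_rot: [[-0.243, 0.97, -0.0], [0.97, 0.243, -0.0], [-0.0, -0.0, -1.0]]
wrist_force: [0.5, 0.5, -2.6]
grip_width: 0.418
```

arm_command --deltas '[{"slide": [0, 0, 0.4], "yaw": 0}, {"slide": [0, 0, 0.8], "yaw": 0}, {"slide": [0, 0, 1.2], "yaw": 0}, {"slide": [0, 0, 1.5], "yaw": 0}, {"slide": [0, 0, 1.6], "yaw": 0}, {"slide": [0, 0, 1.6], "yaw": 0}]'

```text
time: 20.42
ee_pos: [533.7, 149.9, 256.5]
ee_rot: [[-0.243, 0.97, -0.001], [0.97, 0.243, -0.0], [-0.0, -0.001, -1.0]]
wrist_force: [0.2, 0.8, -2.9]
grip_width: 0.41
```

arm_command --deltas '[{"slide": [0, 0, 0.1], "yaw": 0}, {"slide": [0, 0, 0.2], "yaw": 0}, {"slide": [0, 0, 0.3], "yaw": 0}, {"slide": [0, 0, 0.35], "yaw": 0}, {"slide": [0, 0, 0.35], "yaw": 0}, {"slide": [0, 0, 0.35], "yaw": 0}]'

```text
time: 20.92
ee_pos: [534.2, 149.8, 254.7]
ee_rot: [[-0.243, 0.97, 0.001], [0.97, 0.243, 0.001], [0.0, 0.001, -1.0]]
wrist_force: [-2.3, -1.2, 5.3]
grip_width: 0.412
```

The floor is felt at the same height. I release and rise.

arm_command --deltas '[{"slide": [0, 0, 0], "yaw": 0}, {"slide": [0, 0, 0], "yaw": 0}, {"slide": [0, 0, 0], "yaw": 0}, {"slide": [0, 0, 0], "yaw": 0}, {"slide": [0, 0, 0], "yaw": 0}, {"slide": [0, 0, 0], "yaw": 0}]' --hand 6.5

```text
time: 21.42
ee_pos: [533.9, 149.9, 253.4]
ee_rot: [[-0.243, 0.97, 0.0], [0.97, 0.243, 0.0], [0.0, 0.0, -1.0]]
wrist_force: [0.6, 1.3, -0.2]
grip_width: 0.765
```

arm_command --deltas '[{"slide": [0, 0, -0.5], "yaw": 0}, {"slide": [0, 0, -2], "yaw": 0}, {"slide": [0, 0, -4.5], "yaw": 0}, {"slide": [0, 0, -8], "yaw": 0}, {"slide": [0, 0, -12], "yaw": 0}, {"slide": [0, 0, -16], "yaw": 0}, {"slide": [0, 0, -19], "yaw": 0}, {"slide": [0, 0, -20], "yaw": 0}, {"slide": [0, 0, -20], "yaw": 0}, {"slide": [0, 0, -20], "yaw": 0}]'

```text
time: 22.25
ee_pos: [533.8, 149.8, 453.2]
ee_rot: [[-0.243, 0.97, 0.0], [0.97, 0.243, 0.0], [0.0, 0.0, -1.0]]
wrist_force: [0.5, 0.0, -1.9]
grip_width: 0.757
```

```bash
python3 - <<'E'
from h import *
s=arm.get_state(); print(s['time'],s['ee_pos'],s['wrist_force'],s['grip_width'])
im,P,K,R,c=grab('wrist'); save('w5.png',im)
m=(P[...,2]>110)&(P[...,2]<160)&(abs(P[...,0]-565)<90)&(abs(P[...,1]-160)<60)
n,l,st,ce=cv2.connectedComponentsWithStats(m.astype(np.uint8))
for i in range(1,n):
    if st[i,4]>200: print(st[i,4],cv2.minAreaRect(P[l==i][:,:2].astype(np.float32)),np.median(P[l==i][:,2]))
im,P,K,R,c=grab('scene'); save('s5.png',im[140:330,250:450],3)
E
```

```text
22.25 [533.76888932 149.82401812 453.20105108] [ 0.51059305  0.04403937 -1.94424322] 0.7565889347785864
1559 ((533.6854858398438, 150.1488800048828), (50.36038589477539, 35.52014923095703), 13.267683029174805) 123.65491257150762
1386 ((597.0170288085938, 165.04745483398438), (50.27802658081055, 35.81174087524414), 14.284980773925781) 123.60733133204758
```

View pics/s5.png

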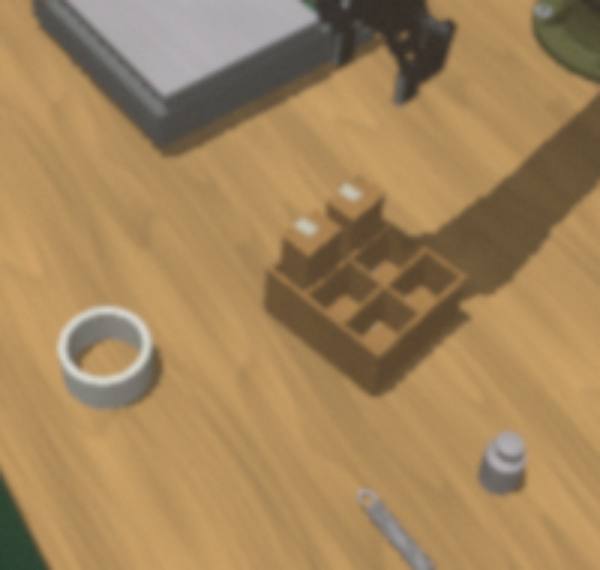

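Both boxes stand in the right-hand cells, at crop positions (308,245) and (355,210). The bystanders look undisturbed. I hand the job in.

```bash
python3 -c "
from workcell import arm
print(arm.finish_job())"
```

```text
the job is handed in; nothing more can be done
None
```

Both tall boxes are packed upright in the carton and the job is handed in: box A in the back-right cell, box B in the front-right cell. It took 22 s of robot time.

- **Choosing the cells:** The top camera's range data showed only these two cells empty. Feeling down agreed: neither box met anything at short-box height, and both touched the floor at the predicted height. The wrist force at floor contact was 7 N or less upward.
- **Last checks:** Both box tops measured 123.6 mm above the bench, against 124 mm when seated. Both boxes are centred in their cells to within about 1 mm and square to the carton. The gripper is open and well clear of them.
- **Bystanders:** The tape, weight and spring looked undisturbed in the last scene picture. I did not measure their positions again.
- **Disagreements:** The top and wrist cameras differed by about 1.5 mm on the carton and box positions, within the stated calibration. No check failed.

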